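# Unload the bolus gun into the tray

### The job

A bolus is still loaded in the dosing gun on its bench stand. Stand the steel tray on the bench, centred under the place where the bolus will drop off the open end of the scoop, and let go of it; then squeeze the gun's trigger steadily through its pressure point and on into the second stage, so that the plunger pushes the bolus out into the tray, and release the trigger. Do not touch the bolus or the plunger with the robot, and do not move or knock over the bottle, the jar or the case.

Things in the scene. Friction and masses are not known exactly. Their poses are not given: they have to be found in the camera images.
- gun: Pistol-grip dosing gun lying on its side, clamped on a fixed stand (base plate x -35 to 95, y -50 to 80, 12 mm thick); it cannot move. Origin on the bench below the barrel axis, z up. The level barrel axis, 120 mm up, points along -y to the open scoop. Grey receiver 44 wide (x), 40 high, y -60 to 75; then a tube, radius 19, to y -85; then a scoop 37 wide, open above and at its end, y -85 to -147 mm.
- handle_back (a point): Point on the rear (+y) face of the fixed black handle: gun x -65, y +52, z 120 mm. The handle sticks out level along -x from the receiver (x -20 to -125), 22 mm thick (y 30 to 52), 30 mm high; clear below and above, so a gripper can straddle handle and trigger from above. Together they measure 50 mm in y at rest, 34 mm fully squeezed. Axes as the gun's.
- trigger_face (a point): Point on the front (-y) face of the steel trigger bar, opposite handle_back: gun x -65, y +2, z 120 mm at rest. The bar is parallel to the handle, 8 mm thick (y), 26 mm high, x -23 to -98 mm, with a 20 mm gap to the handle. It slides straight towards the handle (+y) by up to 16 mm. Axes as the gun's.
- trigger_first (a joint): First-stage (take-up) travel of the trigger towards the handle, m: 0 at rest, 0.006 at the pressure point. Light spring, 2 N rising to 4 N. It moves nothing else.
- trigger_second (a joint): Second-stage travel beyond the pressure point, m: 0 until pressed with over 12 N, up to 0.010 at the stop (spring 12 to 14.5 N, plus 3 N per 10 mm/s and 1 to 4 N for the bolus; about 20 N is enough). Drives the plunger forward 4.5 mm per mm; the bolus tips off the scoop at 4 to 6 mm. Springs back on release. The trigger's total travel is the sum of both joints.
- plunger: Plunger: dark steel disc, 22 mm diameter, 8 mm thick, behind the bolus in the scoop; it moves along the gun's -y with the second stage. Origin coincides with the gun's when withdrawn; the face lies at y -95 mm, 120 mm above the bench.
- scoop_lip (a point): End of the scoop's floor, over which the bolus drops: x 0, y -147, z 107 mm in the gun's frame.
- drop_point (a point): Point on the bench top below where the bolus comes down: x 0, y -192, z 0 mm in the gun's frame. The tray's centre belongs here; the scoop's underside is 101 mm above the bench. Axes as the gun's.
- bolus_mid (a point): Centre of the bolus: smooth brick-brown cylinder, 26 mm diameter, 70 mm long, about 60 g, its axis is its y. It starts in the scoop, 1 to 5 mm ahead of the plunger, with 19 to 23 mm of it standing out beyond the lip.
- tray_floor (a point): Loose steel tray, centre of its inner floor (4 mm above its underside). Outside 120 mm (x) by 170 mm (y) by 40 mm high, walls 4 mm, open above, about 0.3 kg. z up, -y towards its handle plate.
- tray_grip (a point): Grip point on the tray's handle: an upright steel plate on its -y end, 12 mm thick (y), 50 mm wide (x), from the bench up to 70 mm. The point is at the plate's middle, 15 mm below its top edge: x 0, y -91, 55 mm above the tray's underside. Can be pinched from above, closing along y. Axes as the tray's.
- bottle: Bystander: amber bottle, 60 mm diameter, 150 mm tall; origin at the centre of its base.
- jar: Bystander: clear jar with white cap, 64 mm diameter, 75 mm tall; origin at the centre of its base.
- case: Bystander: closed red case, 100 x 160 x 45 mm; origin at the centre of its base.

How it is judged:
By the outcome, as a careful person would: the job done as asked, in the order asked, and still so for the second after the job is handed in, with the robot touching nothing.
It also fails if it takes over 64 s, if anything falls off the work surface, if the arm or the gripper's body presses on something with over 40 N, if the wrist force passes 120 N, or if a joint passes its speed limit or range.

### The arm

A 6-joint arm with a two-finger parallel gripper is mounted at the origin on the work surface. World frame = base frame: x ahead of the robot, y to its left, z up, the work surface at z = 0. Lengths are in m, angles in rad, forces in N, time in s.
With the tool pointing down it reaches from about 0.3 to 0.95 m from the base axis. Payload 3.1 kg.
Tool frame: the origin (TCP) lies on the centre line of the jaws, within the pads' length; the fingertips stand ctrl.tcp_to_tips ahead of it and the grasp point (between the pads) lies 11 mm behind it (ctrl.tcp_to_tips is the distance from the TCP to the fingertips, in m); y points along the fingers, x is the direction in which the jaws open and shut, and the axes are right-handed (so a half turn about y gives the same grasp; the last joint's range is limited). The gripper opens to 85 mm and grips with 20 to 120 N. Pads are 22 mm wide; open, the fingers measure 114 mm over their backs; the gripper's body (76 mm by 85 mm) begins 54 mm behind the grasp point. The pads swing forward as they close: fully open they stand 13 mm farther back than shut.
Start: joints at [-1.401, 0.308, 1.634, -0, 1.2, -0.07], TCP at [0.148, -0.607, 0.203] pointing down, gripper open.
Joint ranges: [-3.06, 3.06], [-0.79, 1.96], [0.05, 2.63], [-1.19, 4.34], [0.05, 2.64], [-2.94, 2.94]. Speed limits (rad/s): [2.79, 2.79, 3.14, 3.14, 3.14, 3.14].

### API

Orientations are given as a unit quaternion [w, x, y, z].
In Python, from plant import ctrl gives the robot as it stands. The module is installed in compiled form; this text tells all that it offers.
- The arm moves only by the shell command python3 -m pendant 'ROWS' [OPENING] [FORCE]. ROWS is a JSON object of lists of equal length, an entry for each row: "offset": the shift along the tool's x, y, z in cm, a list of three; "twist": the turn, a rotation vector about the tool's x, y, z in degrees, a list of three. In form: {"offset": [[x, y, z], ...], "twist": [[rx, ry, rz], ...]}. A call has exactly 10 rows; each row is the pose to reach, as a shift and turn from the pose commanded when the call began, along the tool's axes at that moment; what a row does not reach only later rows make up. A row lasts 1/8 s, in which the tool goes at most 62.5 mm and 10.7 degrees, less where a joint would pass 70% of its speed; a pose out of reach is approached as far as the arm can. A call with a gripper value outside its range is refused whole. OPENING is the closure, from -1 (fully open) to 1 (shut), so that 0 is half open, set as the call begins (- or left out, the last holds). The fingers move at their own pace and stop on an object; FORCE is the grip in N (left out, the last holds). Time passes only in rows, so rows that repeat a pose let the fingers close, or fill a call up. It gives the time, the measured TCP pose, the force and the opening at its end, in the units of the state.
- ctrl.get_obs(): the state, without advancing time (a new reading comes with each control period).
- ctrl.get_image(name): name is "scene" or "top"; returns a dict with "image" (480x640x3 uint8, red, green, blue), "vertical_fov" (degrees; the focal length in pixels is half the picture's height over the tangent of half this angle, whatever the lens; pixels are square), "cx", "cy" (the principal point, pixels), "rvec" (rotation vector, rad) and "tvec" (3), from world to camera coordinates, as OpenCV has them. Camera axes: x right, y down, z forward; pixel columns grow to the right and rows downward; lengths in m; the calibration is good to about 2 mm. A picture is of the moment at which its call begins. There is no depth.
- ctrl.job_done(): hands the job in, once; it reports no verdict.
The state is a dict: "t": time; "q": joint angles; "joint_vel": joint speeds; "joint_efforts": joint torques, N m; "eef_pos": TCP position; "tcp_rot": TCP orientation; "force": force on the tool from outside, world axes, zero at the start; "ft_torque": the same for the moment, N m; "gripper_width": opening from 0.0 (shut) to 1.0 (fully open).
Only numpy, scipy, OpenCV 4.12 (cv2) and the standard library are available. Lean on these libraries where they do the work, as an engineer would, in place of code of your own. Each camera call takes 0.05 s, during which the arm holds its last target.

## Working session

There is one attempt and no reset: what is moved stays moved. The work goes in short steps, Python scripts to look and compute and a shell command to move; the robot and the scene stay as the last step left them, time stands still between calls to the robot, and variables do not carry over. Pictures are saved under pics/ and viewed, and the job is handed in when it is done.

```bash
mkdir -p pics; cat > h.py <<'E'
import numpy as np, cv2, pickle
from plant import ctrl
def snap(n,tag):
    d=ctrl.get_image(n); pickle.dump(d,open(f'pics/{tag}.pkl','wb'))
    cv2.imwrite(f'pics/{tag}.png',d['image'][:,:,::-1]); return d
def K(d):
    f=240/np.tan(np.radians(d['vertical_fov'])/2); return np.array([[f,0,d['cx']],[0,f,d['cy']],[0,0,1.]])
def load(tag): return pickle.load(open(f'pics/{tag}.pkl','rb'))
def ray(d,uv,z):
    R=cv2.Rodrigues(np.array(d['rvec'],float))[0];t=np.array(d['tvec'],float).ravel()
    c=-R.T@t; r=R.T@np.linalg.inv(K(d))@np.array([uv[0],uv[1],1.]); return c+r*(z-c[2])/r[2]
def proj(d,P): return cv2.projectPoints(np.array(P,float).reshape(-1,3),np.array(d['rvec'],float),np.array(d['tvec'],float),K(d),None)[0].reshape(-1,2)
def crop(tag,x0,y0,x1,y1,s,out):
    im=cv2.imread(f'pics/{tag}.png')[y0:y1,x0:x1]; cv2.imwrite(f'pics/{out}.png',cv2.resize(im,None,fx=s,fy=s,interpolation=cv2.INTER_CUBIC))
E
python3 - <<'E'
from h import *
for n in('scene','top'):
    d=snap(n,n+'0');R=cv2.Rodrigues(np.array(d['rvec'],float))[0];print(n,d['vertical_fov'],d['cx'],d['cy'],-R.T@np.array(d['tvec']).ravel())
print(ctrl.get_obs(),ctrl.tcp_to_tips)
E
```

```text
scene 48.6325935157804 314.30909852865426 247.31128593158957 [ 1.39728331 -0.57818512  0.93029163]
top 42.321279855262254 311.5436800604793 233.98983368783848 [0.43407598 0.01280746 1.4012338 ]
{'t': 0.1, 'q': array([-1.40069653e+00,  3.08908626e-01,  1.63510831e+00, -8.84804466e-06,
        1.19968439e+00, -6.96716699e-02]), 'joint_vel': array([ 0.00135872, -0.00069048, -0.00320825,  0.00136508,  0.00032727,
        0.00142739]), 'joint_efforts': array([-8.92503085e-04, -4.16407371e+01, -2.77645361e+01, -1.08812812e-04,
        4.02910271e-03, -7.75425548e-06]), 'eef_pos': array([ 0.14827327, -0.60630783,  0.2018444 ]), 'tcp_rot': array([ 0.55670881, -0.55571305,  0.43716555, -0.43605572]), 'force': array([-0.04095593, -0.03460059, -0.19307051]), 'ft_torque': array([ 0.0063242 , -0.02516452,  0.0175191 ]), 'gripper_width': 1.0014808982139105} 0.008
```

View pics/scene0.png

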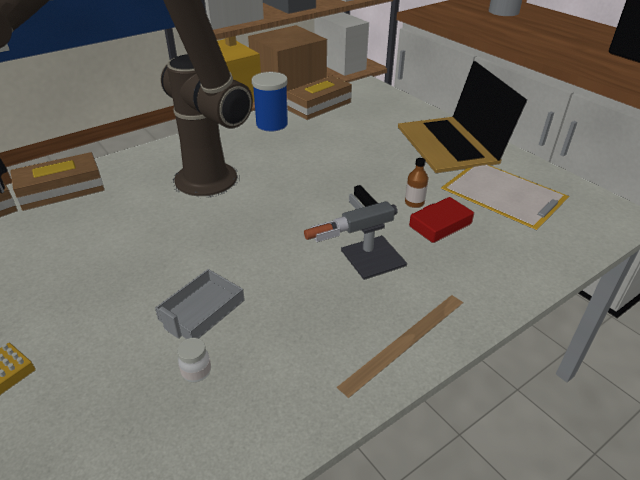

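View pics/top0.png

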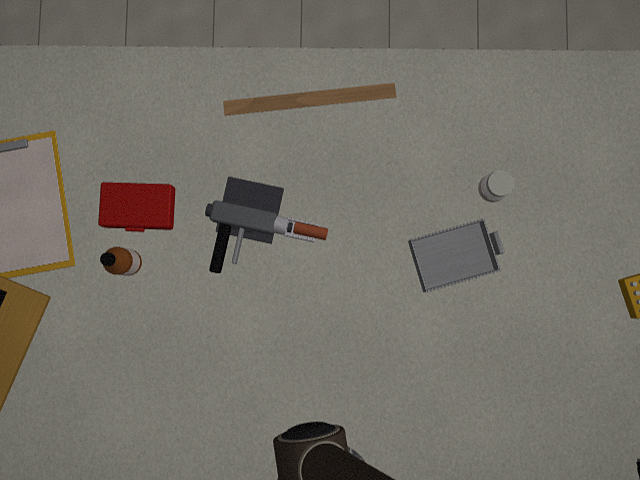

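```bash
python3 - <<'E'
from h import *
crop('top0',195,165,345,285,5,'c_gun'); crop('top0',395,160,525,300,4.2,'c_tray')
crop('scene0',290,170,420,285,5,'c_gun_s'); crop('scene0',145,255,255,390,4.2,'c_tray_s')
E
```

```text
(no output)
```

View pics/c_gun.png

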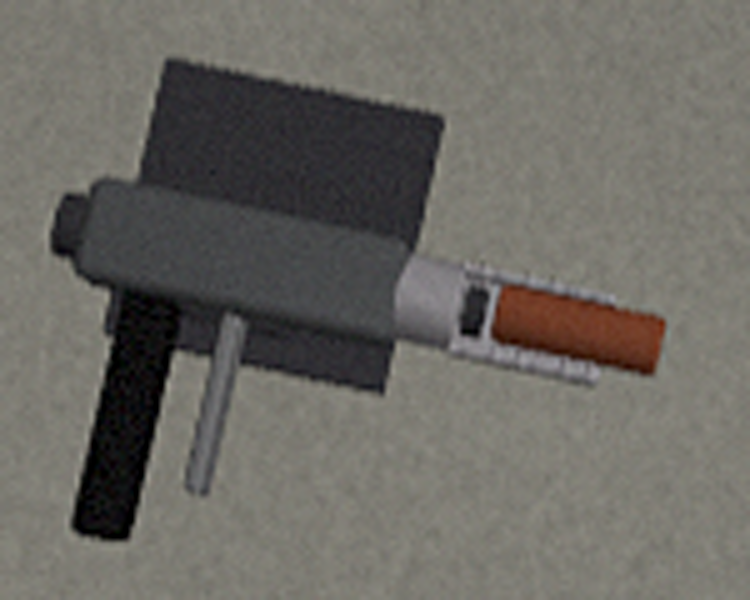

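View pics/c_tray.png

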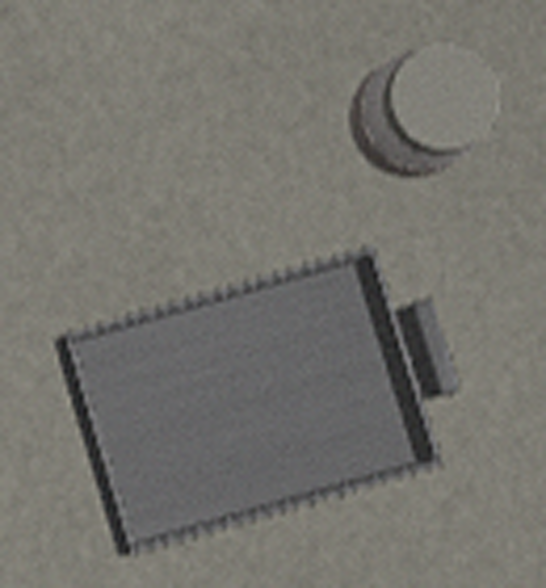

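View pics/c_gun_s.png

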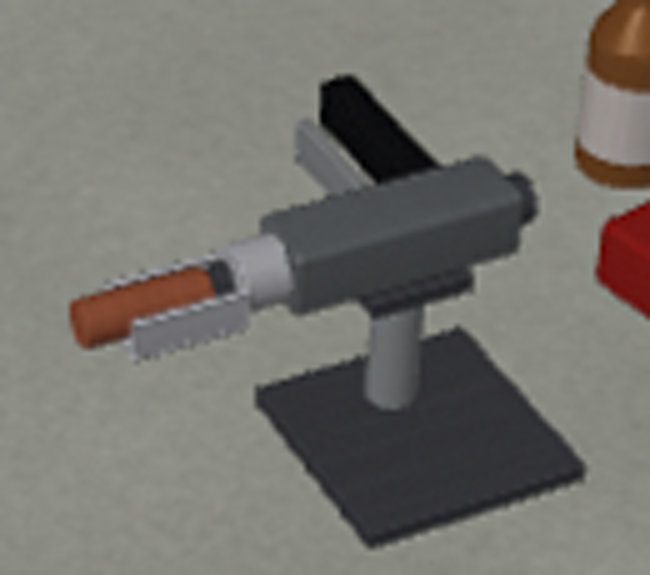

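View pics/c_tray_s.png

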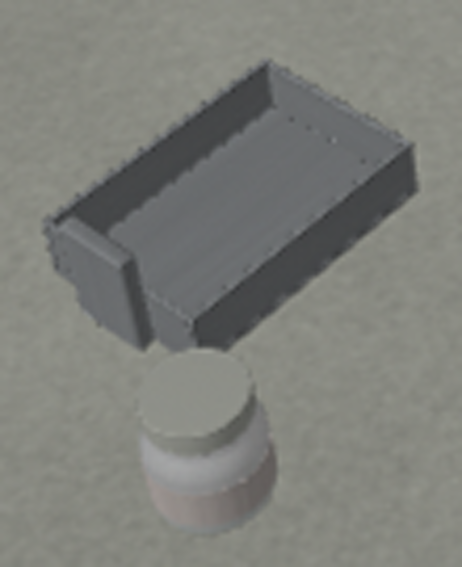

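```bash
cat > fit.py <<'E'
from h import *
from scipy.optimize import least_squares
def fit(obs,x0):
    def M(p):
        c,s=np.cos(p[2]),np.sin(p[2]); return lambda P:np.array([p[0]+c*P[0]-s*P[1],p[1]+s*P[0]+c*P[1],P[2]])
    def res(p):
        m=M(p); return np.concatenate([proj(d,m(np.array(P)/1000.))[0]-np.array(uv) for d,uv,P in obs])
    r=least_squares(res,x0,loss='soft_l1'); return r.x,r.fun.reshape(-1,2),M(r.x)
E
python3 - <<'E'
from fit import *
T=load('top0');S=load('scene0')
g=[(T,(195+a/5,165+b/5),P) for a,b,P in [(170,60,(95,80,12)),(442,120,(95,-50,12)),(383,392,(-35,-50,12)),(72,528,(-125,52,135)),(130,540,(-125,30,135)),(186,490,(-98,10,133)),(208,495,(-98,2,133))]]
g+=[(S,(290+a/5,170+b/5),P) for a,b,P in [(257,388,(-35,-50,12)),(370,545,(95,-50,0)),(583,463,(95,80,12)),(322,88,(-125,30,135)),(296,122,(-98,2,133))]]
t=[(T,(395+a/4.2,160+b/4.2),P) for a,b,P in [(57,338,(60,85,40)),(372,250,(60,-85,40)),(436,462,(-60,-85,40)),(123,553,(-60,85,40)),(430,298,(25,-97,70)),(460,390,(-25,-97,70))]]
t+=[(S,(145+a/4.2,255+b/4.2),P) for a,b,P in [(268,62,(-60,85,40)),(412,147,(60,85,40)),(192,322,(60,-85,40)),(48,220,(-60,-85,40)),(62,222,(-25,-97,70))]]
for n,o,x0 in(('gun',g,(.45,.1,0)),('tray',t,(.43,-.3,0))):
    x,f,M=fit(o,x0);print(n,x,np.degrees(x[2]));print(f.round(1).tolist())
    if n=='gun':
        for k,P in dict(drop=(0,-192,0),lip=(0,-147,107),mid=(-65,27,120)).items(): print(k,M(np.array(P)/1e3))
    else: print('grip',M(np.array((0,-91,55))/1e3))
for a,b in [(445,97)]: print('jar',ray(T,(395+a/4.2,160+b/4.2),.075))
print('jar s',ray(S,(145+197/4.2,255+395/4.2),.075))
from scipy.spatial.transform import Rotation as Ro
o=ctrl.get_obs();q=o['tcp_rot'];print(Ro.from_quat(q[[1,2,3,0]]).as_matrix().round(3))
E
```

```text
gun [ 0.58597603  0.17090504 -0.18831262] -10.789518110776722
[[-1.0, -1.3], [0.4, -2.1], [0.3, -0.5], [-0.2, 0.5], [-1.3, 0.3], [-0.1, -0.6], [-0.7, -0.8], [-1.8, -0.6], [-1.1, 1.1], [-0.0, -0.3], [-2.4, -2.3], [-1.7, -1.0]]
drop [ 0.55003332 -0.01770069  0.        ]
lip [0.55845739 0.02650378 0.107     ]
mid [0.52717957 0.20959582 0.12      ]
tray [ 0.52060798 -0.27368516  0.28778005] 16.488582307350192
[[0.3, -2.0], [-0.4, -1.8], [0.6, 0.3], [0.2, -0.3], [-0.4, -0.9], [-0.6, -0.4], [-0.3, -2.2], [0.4, -2.1], [-0.4, -1.2], [-1.6, -0.9], [-1.5, -0.8]]
grip [ 0.54643599 -0.36094291  0.055     ]
jar [ 0.67346563 -0.36793814  0.075     ]
jar s [ 0.68122344 -0.36708187  0.075     ]
[[ 0.237 -0.     0.971]
 [-0.971  0.002  0.237]
 [-0.002 -1.     0.   ]]
```

```bash
cat > joint.py <<'E'
from h import *
from scipy.optimize import least_squares
T=load('top0');S=load('scene0')
G=[(0,0,(195+a/5,165+b/5),P) for a,b,P in [(170,60,(95,80,12)),(442,120,(95,-50,12)),(383,392,(-35,-50,12)),(72,528,(-125,52,135)),(130,540,(-125,30,135)),(186,490,(-98,10,133)),(208,495,(-98,2,133))]]
G+=[(0,1,(290+a/5,170+b/5),P) for a,b,P in [(257,388,(-35,-50,12)),(370,545,(95,-50,0)),(583,463,(95,80,12)),(322,88,(-125,30,135)),(296,122,(-98,2,133))]]
G+=[(1,0,(395+a/4.2,160+b/4.2),P) for a,b,P in [(57,338,(60,85,40)),(372,250,(60,-85,40)),(436,462,(-60,-85,40)),(123,553,(-60,85,40)),(430,298,(25,-97,70)),(460,390,(-25,-97,70))]]
G+=[(1,1,(145+a/4.2,255+b/4.2),P) for a,b,P in [(268,62,(-60,85,40)),(412,147,(60,85,40)),(192,322,(60,-85,40)),(48,220,(-60,-85,40)),(62,222,(-25,-97,70))]]
def run(sk,st):
    cams=[T,S]
    def res(p,raw=False):
        o=[]
        for ob,c,uv,P in G:
            q=p[3*ob:3*ob+3];cs,sn=np.cos(q[2]),np.sin(q[2]);P=np.array(P)/1e3
            X=np.array([q[0]+cs*P[0]-sn*P[1],q[1]+sn*P[0]+cs*P[1],P[2]])
            d=cams[c];e=p[8+3*c:11+3*c]
            o.append(cv2.projectPoints(X.reshape(1,3),np.array(d['rvec'],float),np.array(d['tvec'],float).ravel()+e,K(d),np.array([p[6+c],0,0,0,0]))[0].ravel()-np.array(uv))
        o=np.array(o)
        return o if raw else np.concatenate([o.ravel(),p[6:8]/sk,p[8:14]/st])
    r=least_squares(res,[.58,.17,-.19,.52,-.27,.29]+[0]*8,x_scale=[.01]*6+[.1]*2+[.001]*6)
    print(sk,st,'cost',r.cost,r.x.round(4).tolist());print(res(r.x,True).round(1).tolist());return r.x
if __name__=='__main__':
    for sk,st in((1e-6,1e-6),(.3,1e-6),(1e-6,.002),(.3,.002)): run(sk,st)
E
python3 joint.py
```

```text
1e-06 1e-06 cost 29.515113608506923 [0.586, 0.171, -0.1906, 0.5206, -0.2737, 0.2879, -0.0, -0.0, 0.0, 0.0, 0.0, 0.0, 0.0, 0.0]
[[-0.9, -1.4], [0.5, -2.0], [0.2, -0.5], [-0.4, 0.4], [-1.5, 0.2], [-0.2, -0.7], [-0.8, -0.9], [-1.7, -0.6], [-1.2, 1.1], [-0.0, -0.3], [-2.2, -2.3], [-1.5, -1.1], [0.3, -2.0], [-0.4, -1.8], [0.6, 0.3], [0.2, -0.3], [-0.4, -0.9], [-0.6, -0.4], [-0.3, -2.2], [0.4, -2.1], [-0.4, -1.2], [-1.6, -0.9], [-1.5, -0.8]]
0.3 1e-06 cost 27.634349796044404 [0.586, 0.1713, -0.1906, 0.5205, -0.2758, 0.2863, -0.063, -0.1067, 0.0, 0.0, 0.0, 0.0, 0.0, -0.0]
[[-0.9, -1.3], [0.4, -2.0], [0.1, -0.5], [-0.3, 0.4], [-1.5, 0.2], [-0.2, -0.7], [-0.8, -0.9], [-1.6, -0.7], [-1.2, 1.0], [-0.2, -0.4], [-2.2, -2.2], [-1.5, -1.0], [1.1, -2.0], [-0.2, -1.7], [0.4, 0.2], [0.8, -0.5], [-0.4, -0.7], [-0.8, -0.4], [-0.5, -2.0], [-0.2, -1.8], [-0.3, -1.5], [-0.7, -1.3], [-0.8, -1.1]]
1e-06 0.002 cost 16.148861837163913 [0.5867, 0.1715, -0.1935, 0.521, -0.2738, 0.2889, -0.0, -0.0, 0.0008, 0.002, 0.0017, 0.0018, 0.0021, 0.0004]
[[-0.5, -0.8], [0.8, -1.3], [0.4, 0.2], [-0.2, 0.9], [-1.4, 0.8], [-0.0, -0.1], [-0.6, -0.3], [-0.8, 0.2], [-0.3, 1.9], [0.9, 0.7], [-1.2, -1.5], [-0.5, -0.3], [0.6, -1.2], [-0.2, -1.1], [0.8, 0.9], [0.6, 0.4], [-0.2, -0.1], [-0.4, 0.3], [0.4, -1.3], [1.2, -1.2], [0.5, -0.1], [-0.8, 0.1], [-0.7, 0.3]]
0.3 0.002 cost 14.447135080747637 [0.5868, 0.1716, -0.1936, 0.5211, -0.2761, 0.287, -0.0819, -0.0928, 0.0007, 0.0022, 0.0013, 0.0018, 0.002, 0.0]
[[-0.4, -0.7], [0.7, -1.2], [0.3, 0.2], [-0.1, 0.9], [-1.3, 0.7], [-0.1, -0.1], [-0.7, -0.3], [-0.7, 0.1], [-0.3, 1.9], [0.7, 0.6], [-1.2, -1.5], [-0.5, -0.2], [1.4, -1.2], [-0.2, -0.9], [0.4, 0.8], [1.1, 0.2], [-0.5, 0.0], [-0.9, 0.3], [0.1, -1.0], [0.6, -0.8], [0.4, -0.3], [-0.2, -0.1], [-0.2, 0.1]]
```

```bash
python3 -m pendant '{"offset":[[-0.7,0,2.2],[-2.2,0,6.7],[-3.9,1,12],[-5.6,2,17.4],[-7.4,3.5,22.8],[-9.1,5,28.2],[-10.9,6.5,33.6],[-12.6,7.5,39],[-13.9,8.3,43],[-14.4,8.3,44.5]],"twist":[[0,-0.5,0],[0,-1,0],[0,-1.5,0],[0,-2,0],[0,-2.8,0],[0,-2.8,0],[0,-2.8,0],[0,-2.8,0],[0,-2.8,0],[0,-2.8,0]]}' -1 80
cat >> h.py <<'E'
from scipy.spatial.transform import Rotation as Ro
def state():
    o=ctrl.get_obs();q=o['tcp_rot'];R=Ro.from_quat(q[[1,2,3,0]]).as_matrix()
    print('t',o['t'],'pos',o['eef_pos'].round(4),'yaw x',np.degrees(np.arctan2(R[1,0],R[0,0])).round(2),'down',R[:,1].round(3),'F',o['force'].round(1),'w',round(o['gripper_width'],3)); return o,R
def delta(tgt,yaw):
    o,R=state(); print('offset cm',(R.T@(np.array(tgt)-o['eef_pos'])*100).round(2),'ty',-(yaw-np.degrees(np.arctan2(R[1,0],R[0,0]))))
E
python3 - <<'E'
from h import *
delta((.5468,-.3623,.06),-73.5); snap('scene','s1'); crop('s1',100,180,300,400,3,'s1c'); snap('top','t1'); crop('t1',395,160,525,300,4.2,'t1c')
E
```

```text
t: 1.35
eef_pos: [0.5481, -0.3579, 0.1187]
tcp_rot: [0.568, -0.567, 0.423, -0.421]
force: [-0.0, 0.5, 0.2]
gripper_width: 0.996
t 1.35 pos [ 0.5481 -0.3579  0.1187] yaw x -73.24 down [-0.002  0.002 -1.   ] F [-0.   0.5  0.2] w 0.996
offset cm [ 0.4   5.87 -0.25] ty 0.2609136574664035
```

View pics/s1c.png

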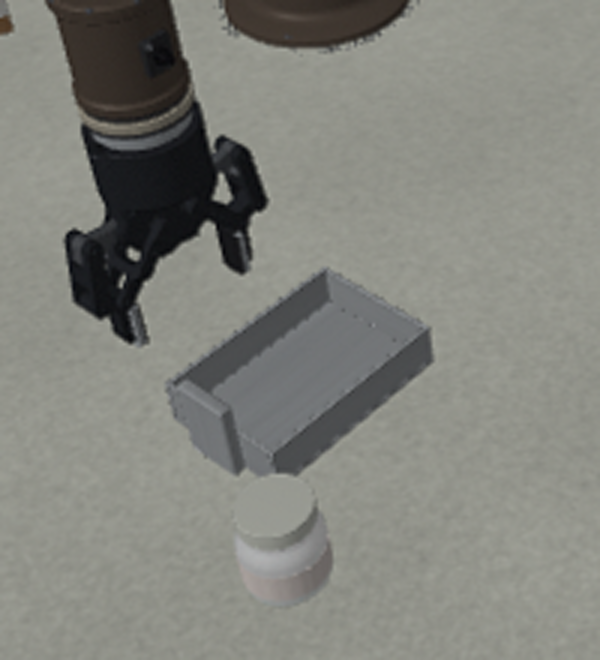

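View pics/t1c.png

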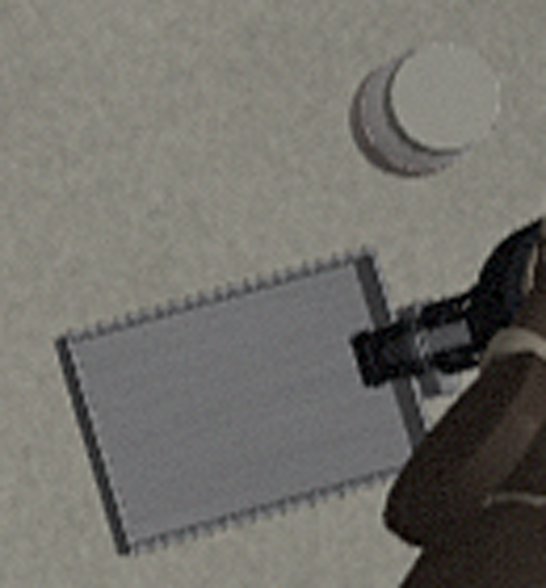

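```bash
python3 - <<'E'
from h import *
d=load('s1');o,R=state();p=o['eef_pos']
for s in(0,.008,-.005):
  for x in(.043,-.043): print(s,x,((proj(d,p+R@[x,s,.011])[0]-[100,180])*3).round())
E
```

```text
t 1.45 pos [ 0.5477 -0.3597  0.1198] yaw x -73.28 down [-0.  0. -1.] F [ 0.1 -0.3  0.6] w 0.999
0 0.043 [156. 385.]
0 -0.043 [249. 317.]
0.008 0.043 [158. 393.]
0.008 -0.043 [251. 325.]
-0.005 0.043 [155. 380.]
-0.005 -0.043 [248. 312.]
```

```bash
python3 - <<'E'
from h import *
d=snap('scene','s2');t=snap('top','t2');o,R=state();p=o['eef_pos']
for n,dd,b in(('s2',d,(110,210)),('t2',t,(440,190))):
  im=cv2.imread(f'pics/{n}.png')
  im=cv2.resize(im[b[1]:b[1]+100,b[0]:b[0]+130],None,fx=6,fy=6,interpolation=cv2.INTER_CUBIC)
  for x in(.0425,-.0425):
    for y,c in((-.005,(0,0,255)),(.008,(0,255,0)),(-.035,(255,0,0))):
      for z in(-.011,.011):
        u=((proj(dd,p+R@[x,y,z])[0]-b)*6).astype(int); cv2.circle(im,tuple(int(v) for v in u),3,c,-1)
  cv2.imwrite(f'pics/{n}m.png',im)
E
```

```text
t 1.55 pos [ 0.546  -0.3617  0.1202] yaw x -73.44 down [-0.001 -0.    -1.   ] F [-0.7 -0.3  0.9] w 1.003
```

View pics/s2m.png

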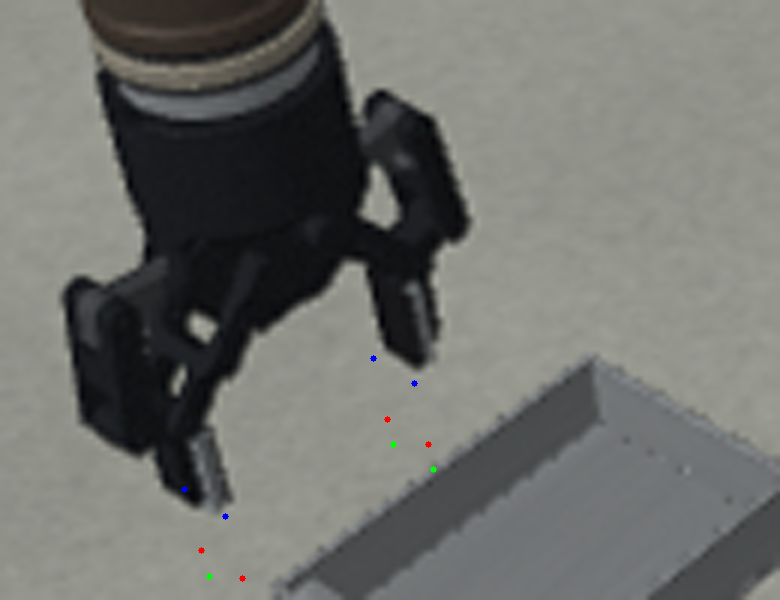

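View pics/t2m.png

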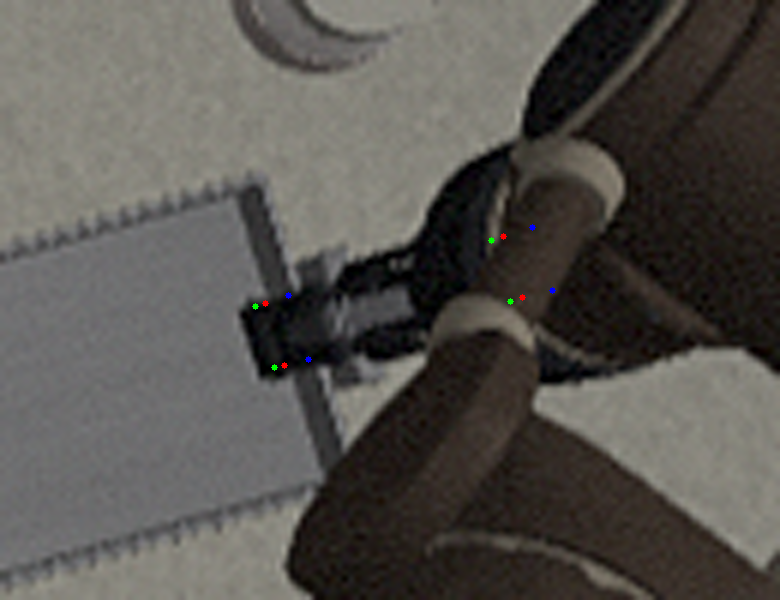

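```bash
python3 -m pendant '{"offset":[[0,0.3,0],[0,0.9,0],[0,1.6,0],[0,2.3,0],[0,3,0],[0,3.6,0],[0,4.1,0],[0,4.4,0],[0,4.5,0],[0,4.5,0]],"twist":[[0,0,0],[0,0,0],[0,0,0],[0,0,0],[0,0,0],[0,0,0],[0,0,0],[0,0,0],[0,0,0],[0,0,0]]}' -1 80
python3 - <<'E'
from h import *
d=snap('scene','s3');t=snap('top','t3');o,R=state();p=o['eef_pos']
delta((.5468,-.3623,.06),-73.5)
for n,dd,b in(('s3',d,(110,220)),('t3',t,(440,190))):
  im=cv2.imread(f'pics/{n}.png')
  im=cv2.resize(im[b[1]:b[1]+100,b[0]:b[0]+130],None,fx=6,fy=6,interpolation=cv2.INTER_CUBIC)
  for x in(.0425,-.0425):
    for y,c in((-.005,(0,0,255)),(.008,(0,255,0)),(-.035,(255,0,0))):
      for z in(-.011,.011):
        u=((proj(dd,p+R@[x,y,z])[0]-b)*6).astype(int); cv2.circle(im,tuple(int(v) for v in u),3,c,-1)
  cv2.imwrite(f'pics/{n}m.png',im)
E
```

```text
t: 2.8
eef_pos: [0.5466, -0.3616, 0.0751]
tcp_rot: [0.567, -0.567, 0.423, -0.423]
force: [0.3, -0.1, 0.7]
gripper_width: 1.004
t 2.9 pos [ 0.5467 -0.3617  0.0753] yaw x -73.46 down [ 0. -0. -1.] F [ 0.2 -0.  -0.5] w 0.997
t 2.9 pos [ 0.5467 -0.3617  0.0753] yaw x -73.46 down [ 0. -0. -1.] F [ 0.2 -0.  -0.5] w 0.997
offset cm [ 0.06  1.53 -0.01] ty 0.042942222257380536
```

View pics/s3m.png

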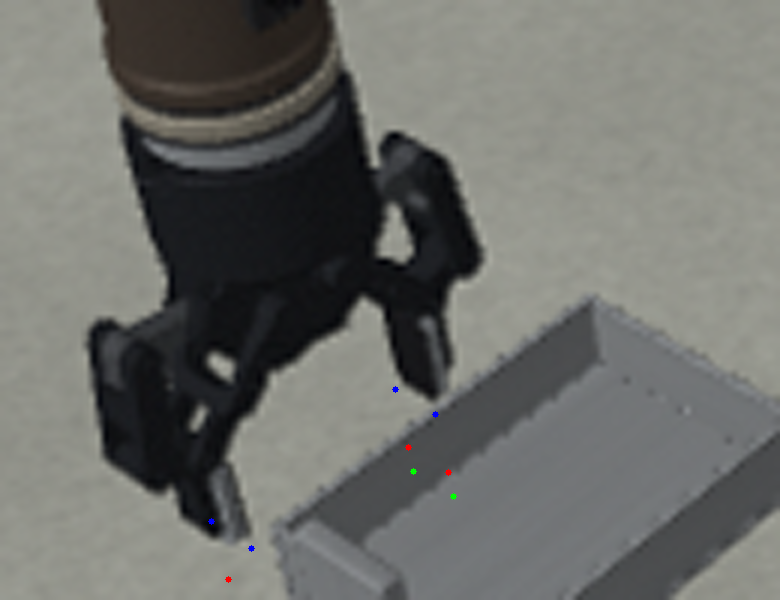

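View pics/t3m.png

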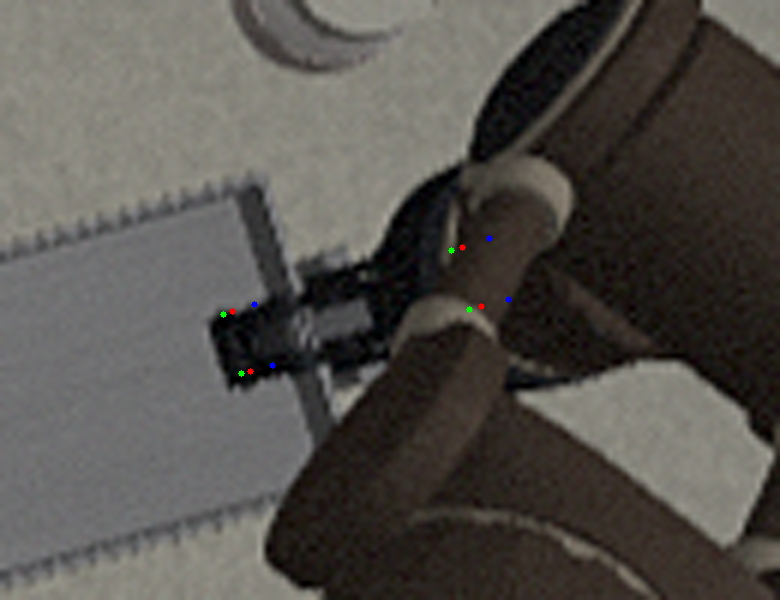

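```bash
python3 -m pendant '{"offset":[[0,0.2,0],[0,0.5,0],[0,0.9,0],[0,1.2,0],[0,1.4,0],[0,1.4,0],[0,1.4,0],[0,1.4,0],[0,1.4,0],[0,1.4,0]],"twist":[[0,0,0],[0,0,0],[0,0,0],[0,0,0],[0,0,0],[0,0,0],[0,0,0],[0,0,0],[0,0,0],[0,0,0]]}' 0.3 80
python3 - <<'E'
from h import *
d=snap('scene','s4');t=snap('top','t4');o,R=state();p=o['eef_pos']
for n,dd,b in(('s4',d,(110,240)),('t4',t,(440,190))):
  im=cv2.imread(f'pics/{n}.png')
  im=cv2.resize(im[b[1]:b[1]+100,b[0]:b[0]+130],None,fx=6,fy=6,interpolation=cv2.INTER_CUBIC)
  for x in(.015,-.015):
    for y,c in((-.005,(0,0,255)),(.008,(0,255,0)),(-.035,(255,0,0))):
      for z in(-.011,.011):
        u=((proj(dd,p+R@[x,y,z])[0]-b)*6).astype(int); cv2.circle(im,tuple(int(v) for v in u),3,c,-1)
  cv2.imwrite(f'pics/{n}m.png',im)
E
```

```text
t: 4.15
eef_pos: [0.5465, -0.3616, 0.0611]
tcp_rot: [-0.567, 0.567, -0.423, 0.423]
force: [-0.1, 1.2, 0.3]
gripper_width: 0.347
t 4.25 pos [ 0.5465 -0.3616  0.061 ] yaw x -73.46 down [ 0. -0. -1.] F [-0.3 -0.6 -0.5] w 0.351
```

View pics/s4m.png

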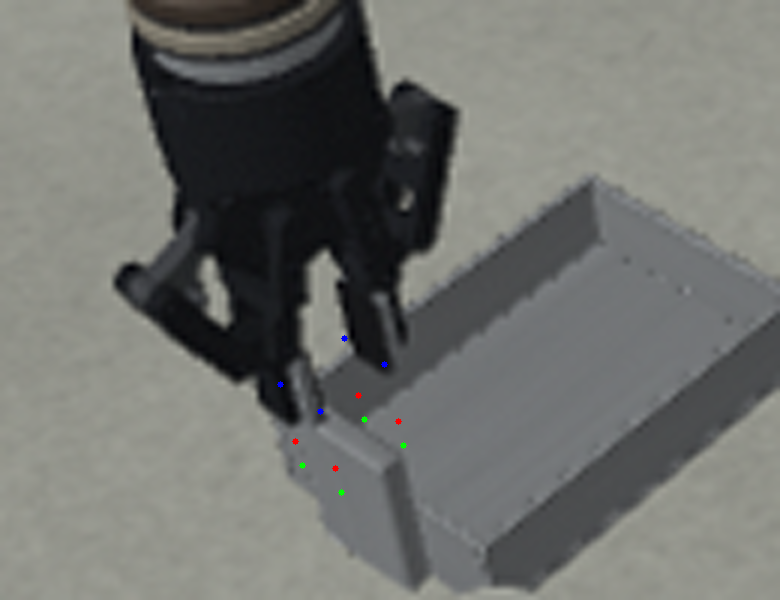

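View pics/t4m.png

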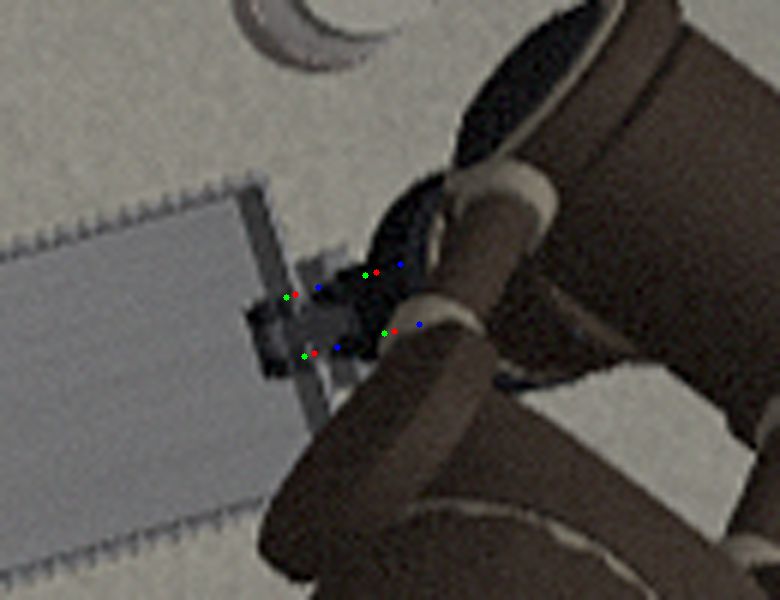

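```bash
python3 -m pendant '{"offset":[[0,0.1,0],[0,0.2,0],[0,0.4,0],[0,0.6,0],[0,0.8,0],[0,0.9,0],[0,1.0,0],[0,1.0,0],[0,1.0,0],[0,1.0,0]],"twist":[[0,0,0],[0,0,0],[0,0,0],[0,0,0],[0,0,0],[0,0,0],[0,0,0],[0,0,0],[0,0,0],[0,0,0]]}' 0.3 80
python3 - <<'E'
from h import *
d=snap('scene','s5');o,R=state()
crop('s5',110,240,240,340,6,'s5m')
E
```

```text
t: 5.5
eef_pos: [0.5465, -0.3616, 0.0511]
tcp_rot: [-0.567, 0.567, -0.423, 0.423]
force: [-0.1, 0.0, 0.7]
gripper_width: 0.349
t 5.55 pos [ 0.5465 -0.3616  0.0511] yaw x -73.46 down [ 0. -0. -1.] F [ 1.  -0.1 -0.6] w 0.352
```

View pics/s5m.png

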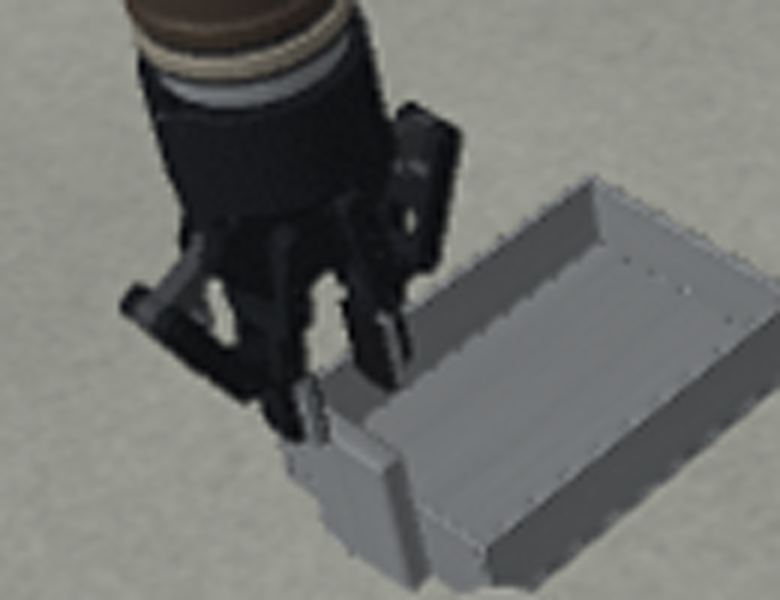

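```bash
python3 - <<'E'
from h import *
S=load('s4');T=load('t4')
def P(d): return K(d)@np.hstack([cv2.Rodrigues(np.array(d['rvec'],float))[0],np.array(d['tvec'],float).reshape(3,1)])
o,R=state();p=np.array([.5465,-.3616,.061])
for v in((425,100),(425,165),(420,243)):
    X=cv2.triangulatePoints(P(S),P(T),np.array([[110+v[0]/6],[240+v[1]/6]]),np.array([[482.5],[247.5]]));X=(X[:3]/X[3]).ravel()
    print(X.round(4),(R.T@(X-p)).round(4), proj(S,X)[0]-[110+v[0]/6,240+v[1]/6],proj(T,X)[0]-[482.5,247.5])
# flange body
for y in(-.065,-.1,-.13):
    print(y,((proj(S,p+R@[0,y,0])[0]-[110,240])*6).round())
E
```

```text
t 5.55 pos [ 0.5465 -0.3616  0.0511] yaw x -73.46 down [ 0. -0. -1.] F [ 1.  -0.1 -0.6] w 0.352
[ 0.5256 -0.2999  0.1821] [-0.0651 -0.1211 -0.0024] [0.23869342 0.01182776] [0.17216891 0.08653264]
[ 0.5278 -0.3062  0.1557] [-0.0584 -0.0947 -0.0021] [-0.07342629 -0.00368241] [-0.05235332 -0.02642379]
[ 0.5302 -0.3147  0.1233] [-0.0496 -0.0623 -0.0023] [0.03208831 0.00160301] [0.02260373 0.01139231]
-0.065 [318. 316.]
-0.1 [299. 244.]
-0.13 [283. 181.]
```

```bash
python3 -m pendant '{"offset":[[0,0.2,0],[0,0.4,0],[0,0.7,0],[0,1.0,0],[0,1.3,0],[0,1.6,0],[0,1.8,0],[0,2.0,0],[0,2.0,0],[0,2.0,0]],"twist":[[0,0,0],[0,0,0],[0,0,0],[0,0,0],[0,0,0],[0,0,0],[0,0,0],[0,0,0],[0,0,0],[0,0,0]]}' 0.3 80
python3 - <<'E'
from h import *
d=snap('scene','s6');o,R=state()
crop('s6',110,240,240,340,6,'s6m')
E
```

```text
t: 6.8
eef_pos: [0.5466, -0.3616, 0.0311]
tcp_rot: [0.567, -0.567, 0.423, -0.423]
force: [1.0, -0.5, -0.6]
gripper_width: 0.348
t 6.85 pos [ 0.5466 -0.3616  0.0311] yaw x -73.46 down [ 0. -0. -1.] F [-0.7 -0.3  0.1] w 0.353
```

View pics/s6m.png

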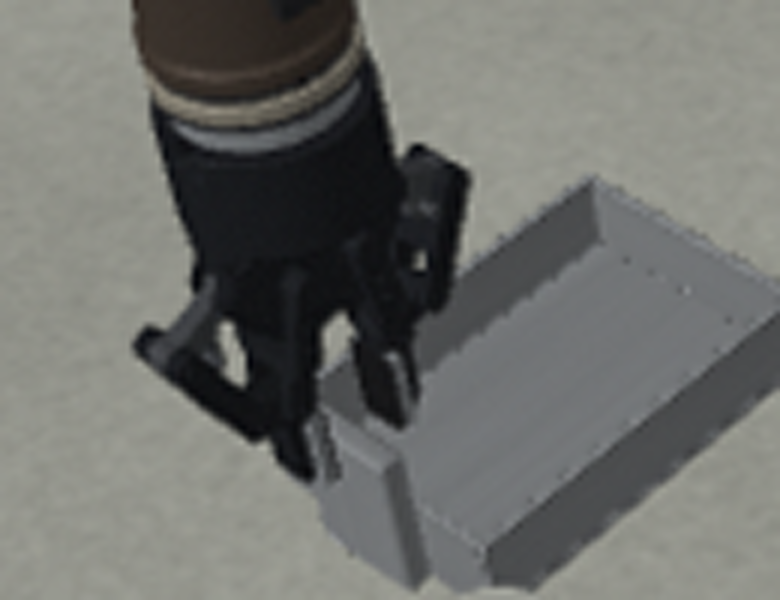

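```bash
python3 - <<'E'
from h import *
S=load('s6');o,R=state()
for z in(.02,.03,.04,.05,.06,.07):
  a=o['eef_pos'].copy();a[2]=z
  print(z,*[((proj(S,a+R@[s,0,.011])[0]-[110,240])*6).round() for s in(.015,-.015)])
for y in(-91,-97):
  for x in(25,-25):
    for z in (70,0):
      c,s=np.cos(.288),np.sin(.288);print(x,y,z,((proj(S,[.521+(c*x-s*y)/1e3,-.275+(s*x+c*y)/1e3,z/1e3])[0]-[110,240])*6).round())
E
```

```text
t 6.85 pos [ 0.5466 -0.3616  0.0311] yaw x -73.46 down [ 0. -0. -1.] F [-0.7 -0.3  0.1] w 0.353
0.02 [357. 553.] [418. 505.]
0.03 [352. 535.] [414. 487.]
0.04 [347. 517.] [409. 469.]
0.05 [343. 499.] [405. 451.]
0.06 [338. 480.] [401. 433.]
0.07 [333. 461.] [396. 414.]
25 -91 70 [389. 456.]
25 -91 0 [420. 582.]
-25 -91 70 [299. 395.]
-25 -91 0 [333. 522.]
25 -97 70 [376. 465.]
25 -97 0 [408. 592.]
-25 -97 70 [287. 405.]
-25 -97 0 [321. 531.]
```

```bash
python3 -m pendant '{"offset":[[0,0.2,0],[0,0.4,0],[0,0.6,0],[0,0.9,0],[0,1.1,0],[0,1.2,0],[0,1.2,0],[0,1.2,0],[0,1.2,0],[0,1.2,0]],"twist":[[0,0,0],[0,0,0],[0,0,0],[0,0,0],[0,0,0],[0,0,0],[0,0,0],[0,0,0],[0,0,0],[0,0,0]]}' 0.3 80
python3 - <<'E'
from h import *
d=snap('scene','s7');o,R=state()
crop('s7',110,240,240,340,6,'s7m')
E
```

```text
t: 8.1
eef_pos: [0.5465, -0.3616, 0.0191]
tcp_rot: [0.567, -0.567, 0.423, -0.423]
force: [0.4, 0.1, 0.2]
gripper_width: 0.35
t 8.15 pos [ 0.5465 -0.3616  0.019 ] yaw x -73.46 down [ 0. -0. -1.] F [-0.1  0.4 -0.7] w 0.346
```

View pics/s7m.png

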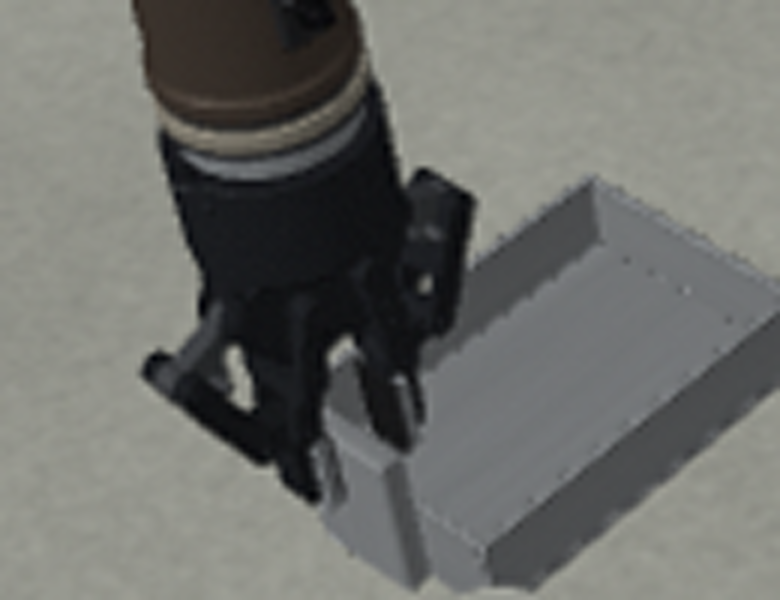

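```bash
python3 -m pendant '{"offset":[[0,0,0],[0,0,0],[0,0,0],[0,0,0],[0,0,0],[0,0,0],[0,0,0],[0,0,0],[0,0,0],[0,0,0]],"twist":[[0,0,0],[0,0,0],[0,0,0],[0,0,0],[0,0,0],[0,0,0],[0,0,0],[0,0,0],[0,0,0],[0,0,0]]}' 1 90
python3 - <<'E'
from h import *
d=snap('scene','s8');o,R=state()
crop('s8',110,240,240,340,6,'s8m')
E
```

```text
t: 9.4
eef_pos: [0.5468, -0.3619, 0.0194]
tcp_rot: [-0.567, 0.567, -0.423, 0.423]
force: [-1.9, -2.1, 5.0]
gripper_width: 0.12
t 9.45 pos [ 0.5468 -0.3619  0.0194] yaw x -73.46 down [ 0.001 -0.001 -1.   ] F [-0.2 -0.4  3.6] w 0.123
```

View pics/s8m.png

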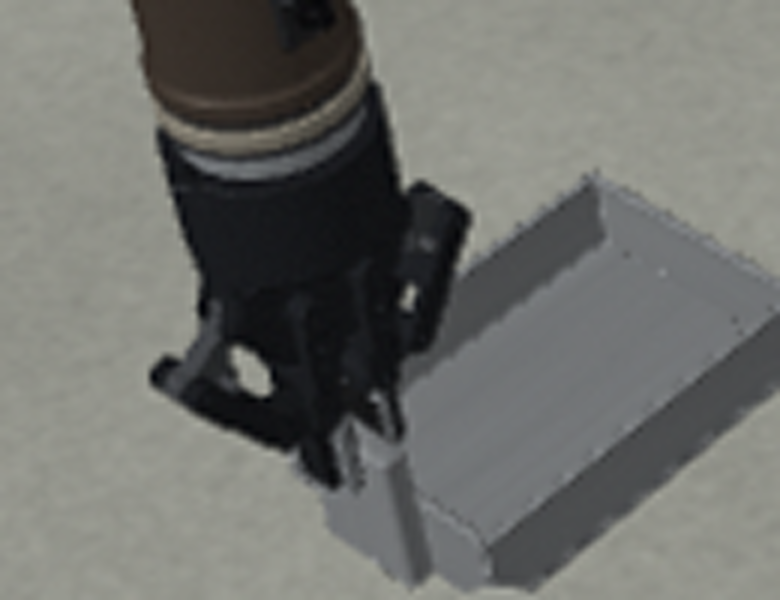

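```bash
python3 -m pendant '{"offset":[[0,-0.1,0],[0,-0.3,0],[0,-0.6,0],[0,-1.0,0],[0,-1.4,0],[0,-1.7,0],[0,-1.9,0],[0,-2.0,0],[0,-2.0,0],[0,-2.0,0]],"twist":[[0,0,0],[0,0,0],[0,0,0],[0,0,0],[0,0,0],[0,0,0],[0,0,0],[0,0,0],[0,0,0],[0,0,0]]}' 1 90
python3 - <<'E'
from h import *
d=snap('scene','s9');snap('top','t9')
crop('s9',110,210,270,340,5,'s9m')
delta((.5323,-.1063,.039),-73.46-27.6)
E
```

```text
t: 10.7
eef_pos: [0.5464, -0.3615, 0.0388]
tcp_rot: [0.567, -0.567, 0.423, -0.423]
force: [-0.3, -1.1, -2.7]
gripper_width: 0.118
t 10.8 pos [ 0.5464 -0.3615  0.0388] yaw x -73.46 down [-0.  0. -1.] F [-0.  -0.3 -3.2] w 0.12
offset cm [-2.486e+01 -2.000e-02  5.920e+00] ty 27.60098358651048
```

View pics/s9m.png

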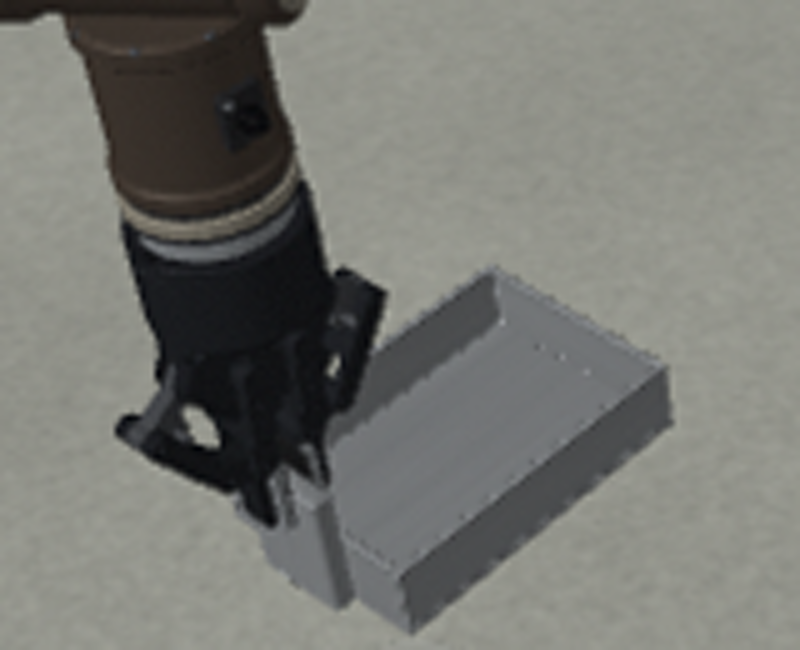

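```bash
python3 -m pendant '{"offset":[[-0.8,0,0.2],[-2.8,0,0.7],[-5.8,0,1.4],[-9.5,0,2.3],[-13.2,0,3.1],[-16.7,0,4],[-19.8,0,4.7],[-22.4,0,5.3],[-24.1,0,5.8],[-24.8,0,5.9]],"twist":[[0,1,0],[0,4,0],[0,8,0],[0,12,0],[0,16,0],[0,20,0],[0,24,0],[0,26.5,0],[0,27.5,0],[0,27.6,0]]}' 1 90
python3 - <<'E'
from h import *
snap('scene','s10');snap('top','t10')
crop('s10',190,180,350,310,5,'s10m');crop('t10',280,170,440,300,5,'t10m')
delta((.5323,-.1063,.019),-101.06)
E
```

```text
t: 12.05
eef_pos: [0.532, -0.1056, 0.039]
tcp_rot: [0.45, -0.45, 0.546, -0.545]
force: [0.9, -0.1, -1.8]
gripper_width: 0.119
t 12.15 pos [ 0.532  -0.1063  0.039 ] yaw x -100.99 down [-0.001  0.    -1.   ] F [-0.8 -0.7 -3.4] w 0.119
offset cm [-0.    2.    0.03] ty 0.07162018528070746
```

View pics/s10m.png

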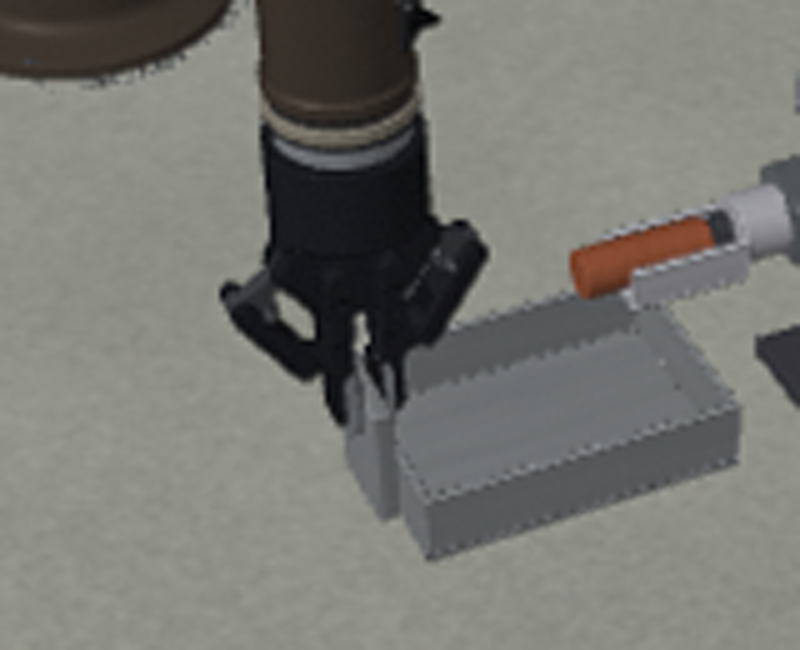

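View pics/t10m.png

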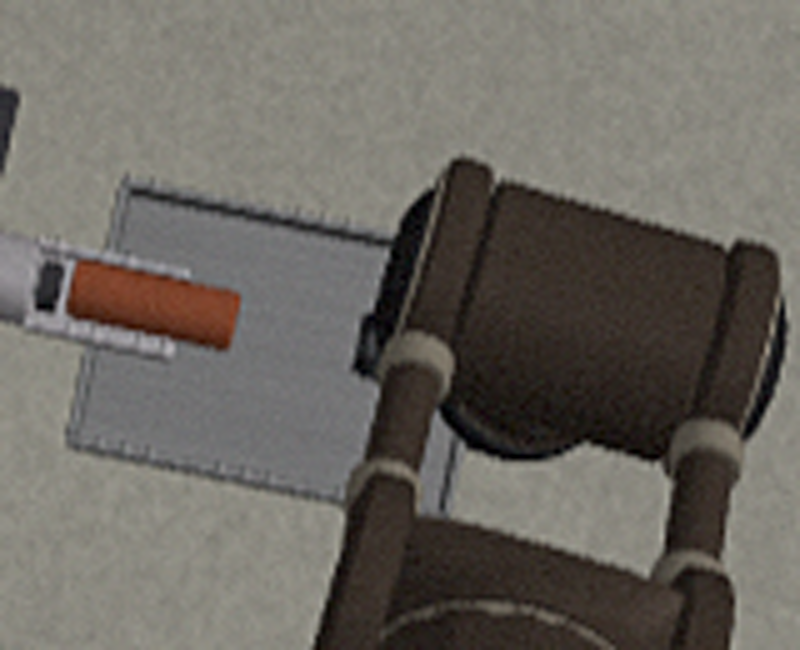

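```bash
python3 -m pendant '{"offset":[[0,0.2,0],[0,0.5,0],[0,0.9,0],[0,1.3,0],[0,1.6,0],[0,1.8,0],[0,1.9,0],[0,2,0],[0,2,0],[0,2,0]],"twist":[[0,0,0],[0,0,0],[0,0,0],[0,0,0],[0,0,0],[0,0,0],[0,0,0],[0,0,0],[0,0,0],[0,0,0]]}' 1 90
python3 - <<'E'
from h import *
snap('scene','s11');snap('top','t11')
crop('s11',255,220,345,295,8,'s11m');crop('t11',285,195,375,285,6.6,'t11m')
state()
E
```

```text
t: 13.4
eef_pos: [0.5326, -0.1071, 0.0193]
tcp_rot: [-0.45, 0.449, -0.546, 0.546]
force: [-1.5, -0.9, -0.3]
gripper_width: 0.121
t 13.5 pos [ 0.5326 -0.1071  0.0193] yaw x -101.06 down [ 0. -0. -1.] F [-1.  -0.3 -0.2] w 0.115
```

View pics/s11m.png

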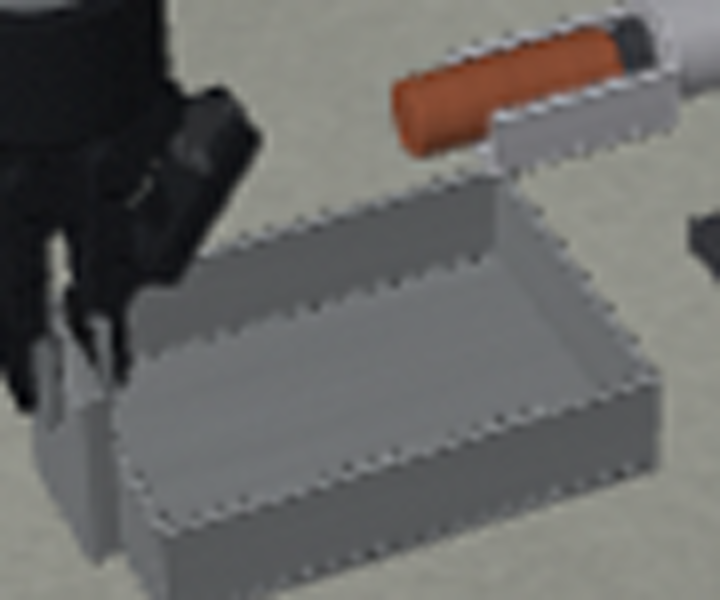

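View pics/t11m.png

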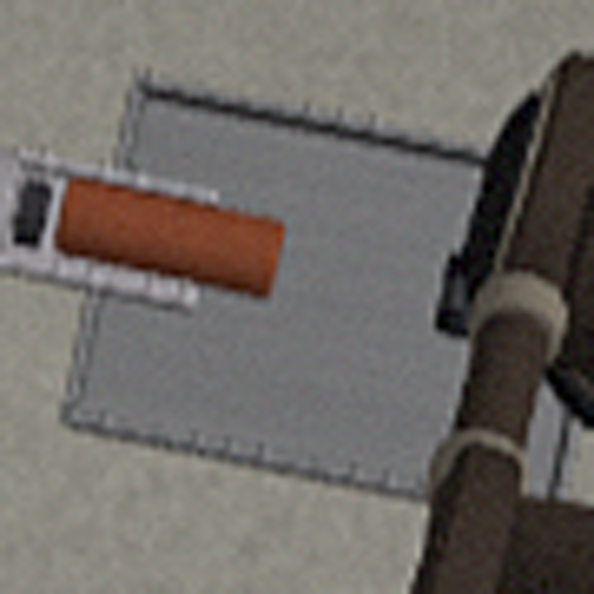

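```bash
python3 - <<'E'
import sys
from fit import *
T=load('t11');S=load('s11')
t=[(T,(285+a/6.6,195+b/6.6),P) for a,b,P in [(140,78,(60,85,40)),(67,422,(-60,85,40)),(555,498,(-60,-85,40))]]
t+=[(S,(255+a/8,220+b/8),P) for a,b,P in [(165,530,(60,-85,40)),(658,376,(60,85,40)),(500,174,(-60,85,40)),(168,600,(60,-85,0)),(655,468,(60,85,0))]]
# apply common camera shift found earlier
for sh in (0,1):
    for D in(T,S): pass
    if sh:
        T['tvec']=np.array(T['tvec'],float).ravel()+[.0008,.002,.0017];S['tvec']=np.array(S['tvec'],float).ravel()+[.0018,.0021,.0004]
    x,f,M=fit(t,(.55,-.02,-.19));print(x,np.degrees(x[2]),f.round(1).tolist())
E
```

```text
[ 0.55127681 -0.01779535 -0.17884938] -10.24731469761887 [[-1.5, -1.9], [-1.1, -0.9], [1.1, 2.5], [-0.7, 0.6], [0.2, -0.6], [-0.9, -2.3], [-0.3, 3.6], [0.2, -0.4]]
[ 0.54972801 -0.01769034 -0.18907622] -10.833269504261041 [[-0.9, -0.6], [-0.9, 0.3], [1.0, 4.4], [-0.6, 0.9], [0.5, 0.2], [-0.2, -1.7], [-0.3, 3.9], [0.5, 0.3]]
```

```bash
python3 -m pendant '{"offset":[[0,0,0],[0,0,0],[0,0,0],[0,0,0],[0,0,0],[0,0,0],[0,0,0],[0,0,0],[0,0,0],[0,0,0]],"twist":[[0,0,0],[0,0,0],[0,0,0],[0,0,0],[0,0,0],[0,0,0],[0,0,0],[0,0,0],[0,0,0],[0,0,0]]}' 0.2 40
python3 -m pendant '{"offset":[[0,-0.4,0],[0,-1.2,0],[0,-2.5,0],[0,-4.5,0],[0,-7,0],[0,-10,0],[0,-13,0],[0,-15.5,0],[0,-17.2,0],[0,-18,0]],"twist":[[0,0,0],[0,0,0],[0,0,0],[0,0,0],[0,0,0],[0,0,0],[0,0,0],[0,0,0],[0,0,0],[0,0,0]]}' -1 40
python3 - <<'E'
from h import *
delta((.5242,.2175,.2),-101.06)
c,s=np.cos(-.193),np.sin(-.193);x,y=-.066,.034;print(.5866+c*x-s*y,.1714+s*x+c*y)
E
```

```text
t: 14.75
eef_pos: [0.5325, -0.107, 0.019]
tcp_rot: [-0.449, 0.449, -0.546, 0.546]
force: [0.2, -0.3, -0.0]
gripper_width: 0.402
t: 16.0
eef_pos: [0.533, -0.1072, 0.2005]
tcp_rot: [-0.45, 0.449, -0.545, 0.546]
force: [0.1, -0.1, -0.6]
gripper_width: 0.998
t 16.0 pos [ 0.533  -0.1072  0.2005] yaw x -101.06 down [ 0.002 -0.001 -1.   ] F [ 0.1 -0.1 -0.6] w 0.998
offset cm [-3.17e+01  3.00e-02 -7.09e+00] ty -0.0017868425659344211
0.5283467439579607 0.2174277976933571
```

```bash
python3 -m pendant '{"offset":[[-1.2,0,-0.3],[-4,0,-0.8],[-8,0,-1.7],[-12.8,0,-2.7],[-17.6,0,-3.7],[-22.4,0,-4.7],[-26.8,0,-5.6],[-29.8,0,-6.3],[-31.3,0,-6.6],[-31.8,0,-6.7]],"twist":[[0,0,0],[0,0,0],[0,0,0],[0,0,0],[0,0,0],[0,0,0],[0,0,0],[0,0,0],[0,0,0],[0,0,0]]}' -1 40
python3 - <<'E'
from h import *
snap('scene','s12');snap('top','t12')
crop('s12',290,60,450,190,5,'s12m')
crop('t12',195,165,345,285,5,'t12m')
delta((.5283,.2174,.072),-101.06)
E
```

```text
t: 17.25
eef_pos: [0.5269, 0.2184, 0.198]
tcp_rot: [0.449, -0.451, 0.546, -0.545]
force: [0.6, -0.3, -0.4]
gripper_width: 0.998
t 17.35 pos [0.5274 0.2176 0.1984] yaw x -101.05 down [-0.001 -0.001 -1.   ] F [-0.3 -0.7 -0.6] w 0.998
offset cm [-1.000e-02  1.264e+01  1.000e-01] ty 0.009660102783598745
```

View pics/s12.png

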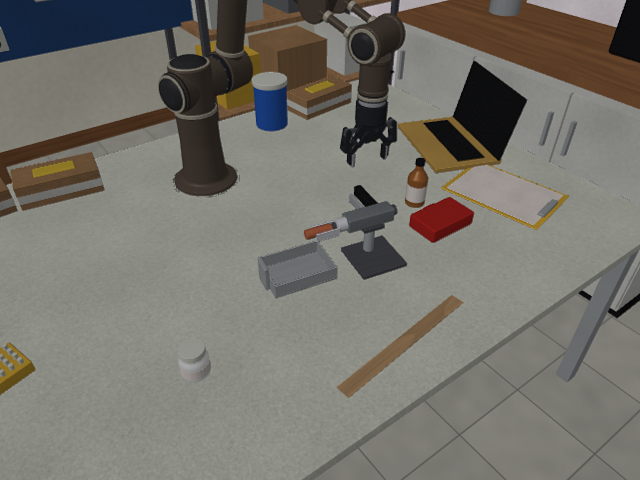

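View pics/t12.png

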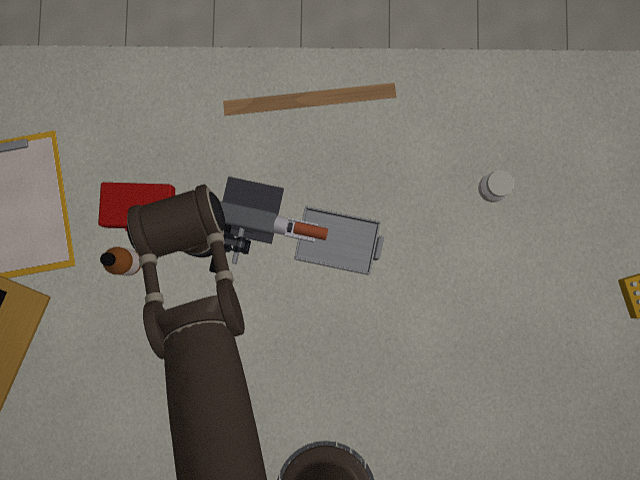

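```bash
python3 - <<'E'
from fit import *
crop('t12',285,195,395,285,7,'t12t');crop('s12',250,235,345,300,8,'s12t')
S=load('s12');o,R=state()
im=cv2.resize(S['image'][100:190,320:420,::-1],None,fx=7,fy=7,interpolation=cv2.INTER_CUBIC)
for x in(.0425,-.0425):
  for y,c in((-.035,(255,0,0)),(.0,(0,0,255))):
    for z in(-.011,.011):
      u=((proj(S,np.array([.5272,.2178,.198])+R@[x,y,z])[0]-[320,100])*7).astype(int); cv2.circle(im,tuple(int(v) for v in u),3,c,-1)
cv2.imwrite('pics/s12g.png',im)
E
```

```text
t 17.35 pos [0.5274 0.2176 0.1984] yaw x -101.05 down [-0.001 -0.001 -1.   ] F [-0.3 -0.7 -0.6] w 0.998
```

View pics/s12g.png

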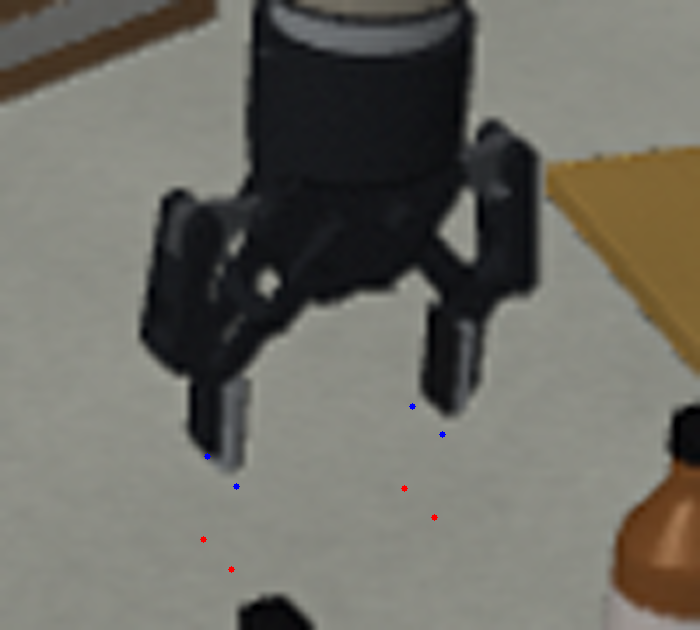

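View pics/t12t.png

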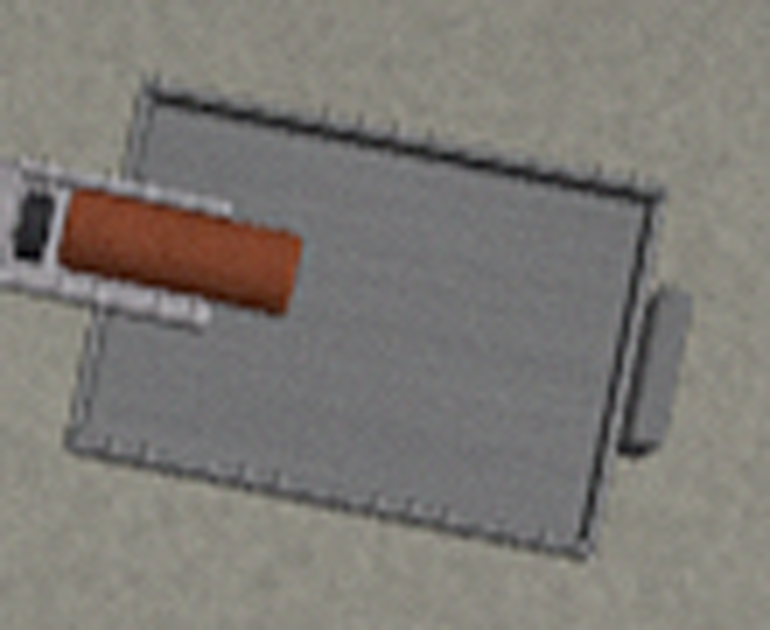

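View pics/s12t.png

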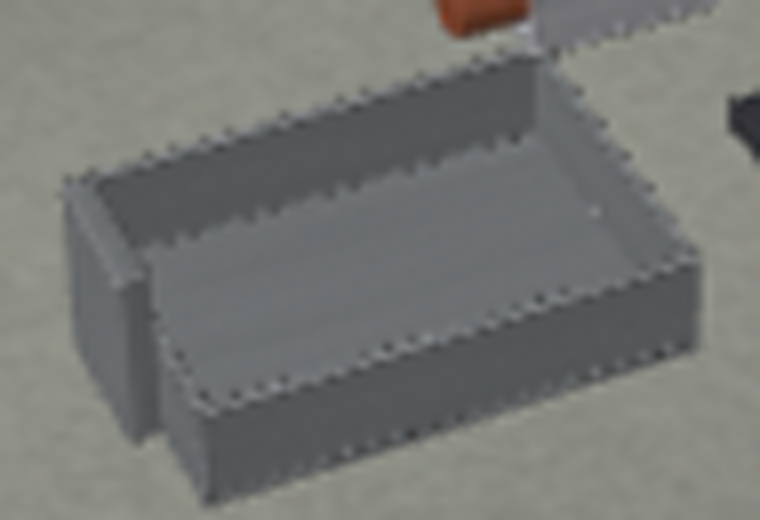

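```bash
python3 - <<'E'
from fit import *
T=load('t12');S=load('s12')
T['tvec']=np.array(T['tvec'],float).ravel()+[.0008,.002,.0017];S['tvec']=np.array(S['tvec'],float).ravel()+[.0018,.0021,.0004]
t=[(T,(285+a/7,195+b/7),P) for a,b,P in [(150,85,(60,85,40)),(70,447,(-60,85,40)),(588,555,(-60,-85,40)),(662,190,(60,-85,40))]]
t+=[(S,(250+a/8,235+b/8),P) for a,b,P in [(205,410,(60,-85,40)),(700,258,(60,85,40)),(540,54,(-60,85,40)),(205,505,(60,-85,0)),(698,350,(60,85,0))]]
x,f,M=fit(t,(.55,-.02,-.19));print(x,np.degrees(x[2]),f.round(1).tolist())
E
python3 -m pendant '{"offset":[[0,0.4,0],[0,1.3,0.1],[0,2.8,0.1],[0,4.6,0.1],[0,6.5,0.1],[0,8.3,0.1],[0,9.3,0.1],[0,9.8,0.1],[0,10,0.1],[0,10,0.1]],"twist":[[0,0,0],[0,0,0],[0,0,0],[0,0,0],[0,0,0],[0,0,0],[0,0,0],[0,0,0],[0,0,0],[0,0,0]]}' -1 22
python3 - <<'E'
from h import *
snap('scene','s13');state();crop('s13',320,130,430,220,7,'s13m')
snap('top','t13');crop('t13',195,165,345,285,5,'t13m')
E
```

```text
[ 0.54933985 -0.01720468 -0.19420546] -11.127152955745007 [[-1.1, -0.9], [-1.1, 0.3], [0.7, 0.9], [1.0, -0.2], [-0.7, 0.7], [0.3, -0.1], [0.1, -1.8], [0.0, 0.5], [0.1, 0.1]]
t: 18.6
eef_pos: [0.5291, 0.2179, 0.0995]
tcp_rot: [-0.45, 0.449, -0.546, 0.546]
force: [-0.5, 0.3, 0.5]
gripper_width: 0.998
t 18.65 pos [0.5292 0.2179 0.0996] yaw x -101.06 down [ 0.001  0.    -1.   ] F [ 0.3 -0.2 -0.4] w 1.004
```

View pics/s13m.png

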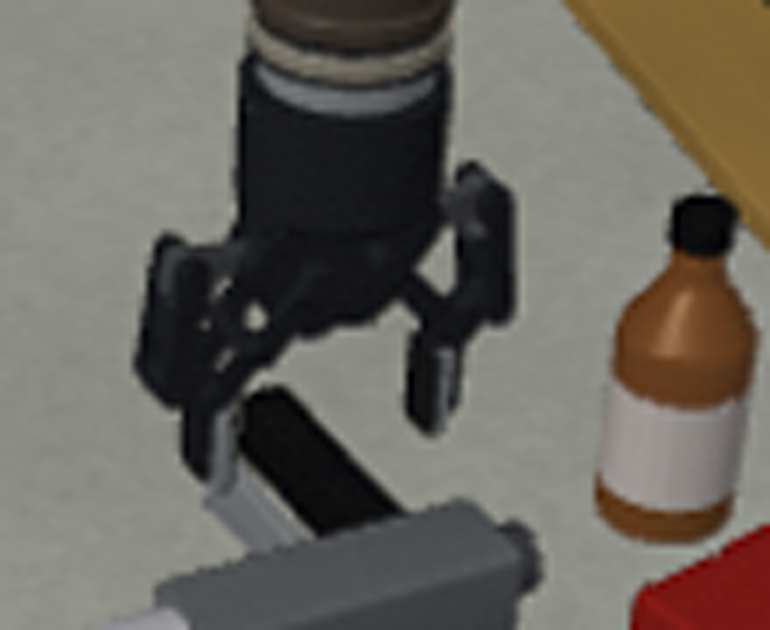

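View pics/t13m.png

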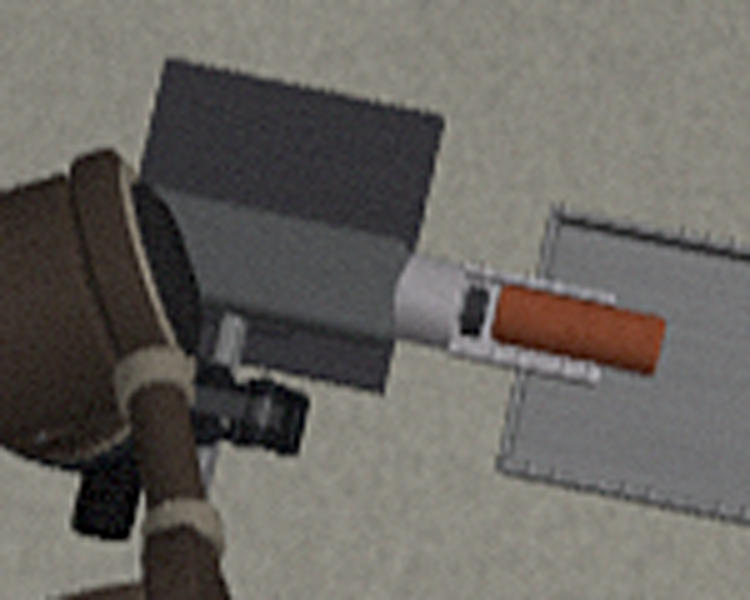

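```bash
python3 -m pendant '{"offset":[[0,0.2,0],[0,0.5,0],[0,0.9,0],[0,1.4,0],[0,1.9,0],[0,2.4,0],[0,2.7,0],[0,2.9,0],[0,3,0],[0,3,0]],"twist":[[0,0,0],[0,0,0],[0,0,0],[0,0,0],[0,0,0],[0,0,0],[0,0,0],[0,0,0],[0,0,0],[0,0,0]]}' -1 22
python3 - <<'E'
from h import *
snap('scene','s14');state();crop('s14',320,130,430,220,7,'s14m')
E
```

```text
t: 19.95
eef_pos: [0.5287, 0.2177, 0.069]
tcp_rot: [-0.45, 0.449, -0.546, 0.546]
force: [0.2, -0.1, 0.8]
gripper_width: 1.002
t 20.0 pos [0.5288 0.2178 0.0691] yaw x -101.06 down [ 0.  0. -1.] F [-0.5  0.3  0.4] w 1.003
```

View pics/s14m.png

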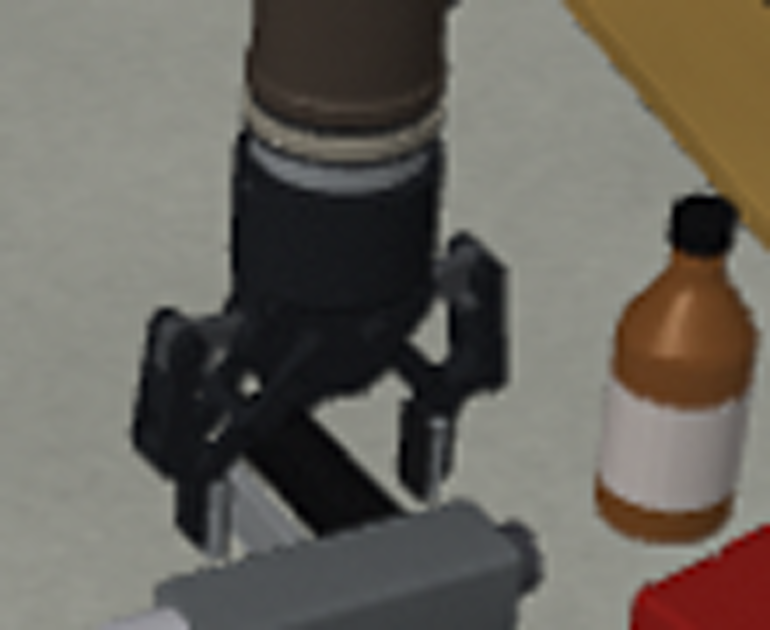

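```bash
Z='{"offset":[[0,0,0],[0,0,0],[0,0,0],[0,0,0],[0,0,0],[0,0,0],[0,0,0],[0,0,0],[0,0,0],[0,0,0]],"twist":[[0,0,0],[0,0,0],[0,0,0],[0,0,0],[0,0,0],[0,0,0],[0,0,0],[0,0,0],[0,0,0],[0,0,0]]}' ; unset Z
python3 -m pendant '{"offset":[[0,0,0],[0,0,0],[0,0,0],[0,0,0],[0,0,0],[0,0,0],[0,0,0],[0,0,0],[0,0,0],[0,0,0]],"twist":[[0,0,0],[0,0,0],[0,0,0],[0,0,0],[0,0,0],[0,0,0],[0,0,0],[0,0,0],[0,0,0],[0,0,0]]}' -0.45 20
python3 -m pendant '{"offset":[[0,0,0],[0,0,0],[0,0,0],[0,0,0],[0,0,0],[0,0,0],[0,0,0],[0,0,0],[0,0,0],[0,0,0]],"twist":[[0,0,0],[0,0,0],[0,0,0],[0,0,0],[0,0,0],[0,0,0],[0,0,0],[0,0,0],[0,0,0],[0,0,0]]}' -0.25 20
python3 - <<'E'
from h import *
snap('scene','s15');state();crop('s15',320,130,430,220,7,'s15m')
E
```

```text
t: 21.25
eef_pos: [0.5287, 0.2177, 0.0689]
tcp_rot: [-0.449, 0.45, -0.546, 0.546]
force: [0.1, -1.9, 2.1]
gripper_width: 0.726
t: 22.5
eef_pos: [0.5285, 0.2177, 0.0689]
tcp_rot: [0.449, -0.45, 0.546, -0.546]
force: [-1.2, -3.6, 1.5]
gripper_width: 0.626
t 22.55 pos [0.5286 0.2177 0.069 ] yaw x -101.06 down [-0.  0. -1.] F [-1.1 -3.3  1.7] w 0.623
```

View pics/s15m.png

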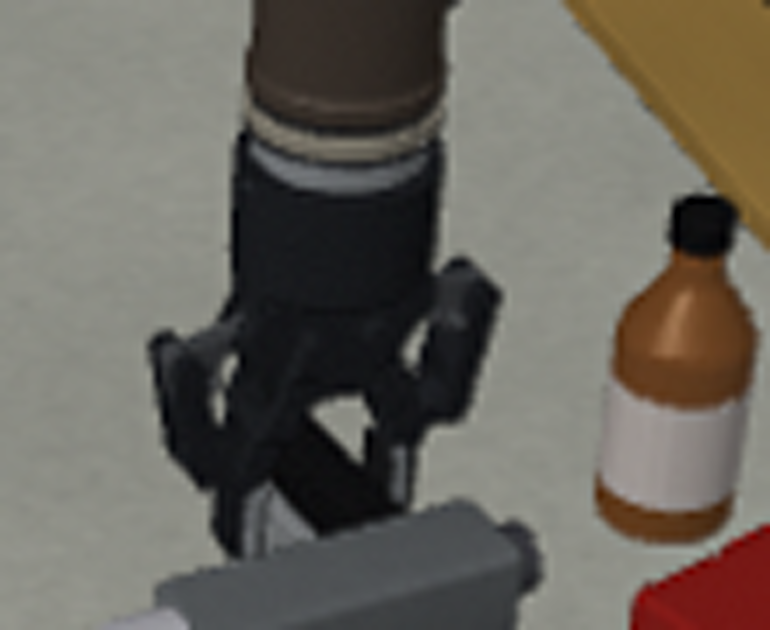

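```bash

python3 -m pendant '{"offset":[[0,0,0],[0,0,0],[0,0,0],[0,0,0],[0,0,0],[0,0,0],[0,0,0],[0,0,0],[0,0,0],[0,0,0]],"twist":[[0,0,0],[0,0,0],[0,0,0],[0,0,0],[0,0,0],[0,0,0],[0,0,0],[0,0,0],[0,0,0],[0,0,0]]}' 0.15 20
python3 - <<'E'
from h import *
snap('scene','s16');state();crop('s16',250,170,410,300,5,'s16m')
E
```

```text
t: 23.8
eef_pos: [0.5285, 0.2182, 0.0695]
tcp_rot: [0.449, -0.449, 0.546, -0.546]
force: [-2.8, -2.3, 5.0]
gripper_width: 0.428
t 23.85 pos [0.5285 0.2182 0.0695] yaw x -101.07 down [-0.     0.001 -1.   ] F [-2.1 -2.5  5.9] w 0.429
```

View pics/s16m.png

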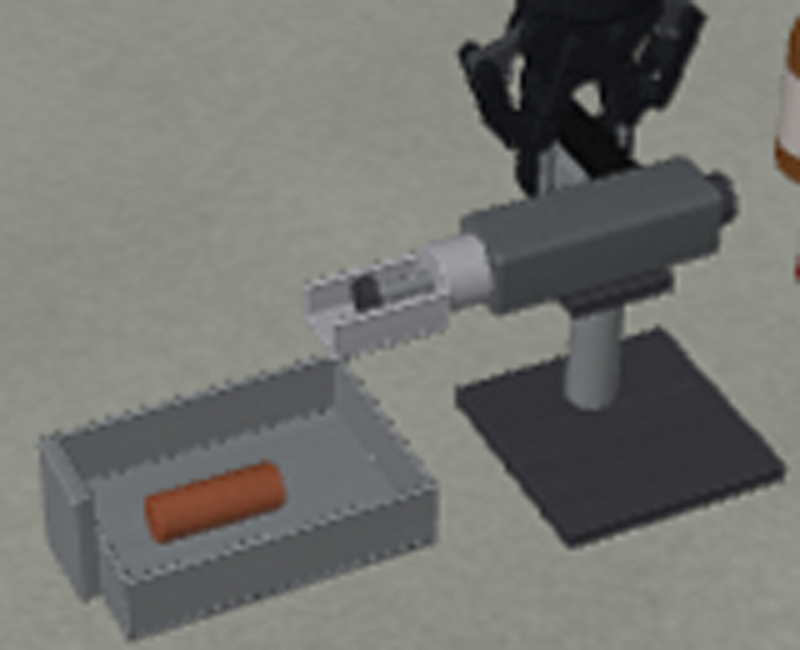

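The bolus lies in the tray (crop ~215,505) with the plunger forward. I'll release the trigger now.

```bash

python3 -m pendant '{"offset":[[0,0,0],[0,0,0],[0,0,0],[0,0,0],[0,0,0],[0,0,0],[0,0,0],[0,0,0],[0,0,0],[0,0,0]],"twist":[[0,0,0],[0,0,0],[0,0,0],[0,0,0],[0,0,0],[0,0,0],[0,0,0],[0,0,0],[0,0,0],[0,0,0]]}' -1 20
python3 -m pendant '{"offset":[[0,-0.3,0],[0,-1.0,0],[0,-2.2,0],[0,-4,0],[0,-6.5,0],[0,-9.5,0],[0,-12.5,0],[0,-15,0],[0,-16.5,0],[0,-17,0]],"twist":[[0,0,0],[0,0,0],[0,0,0],[0,0,0],[0,0,0],[0,0,0],[0,0,0],[0,0,0],[0,0,0],[0,0,0]]}' -1 20
python3 - <<'E'
from h import *
snap('scene','s17');snap('top','t17');state();crop('s17',250,150,410,280,5,'s17m')
E
```

```text
t: 25.1
eef_pos: [0.5287, 0.2177, 0.069]
tcp_rot: [0.449, -0.449, 0.546, -0.546]
force: [-0.2, -1.1, -0.2]
gripper_width: 0.999
t: 26.35
eef_pos: [0.5293, 0.2179, 0.2407]
tcp_rot: [-0.45, 0.449, -0.546, 0.546]
force: [-0.2, 0.6, 0.4]
gripper_width: 0.999
t 26.45 pos [0.5287 0.2177 0.2392] yaw x -101.06 down [ 0.  0. -1.] F [0.7 0.1 0.2] w 1.0
```

View pics/s17m.png

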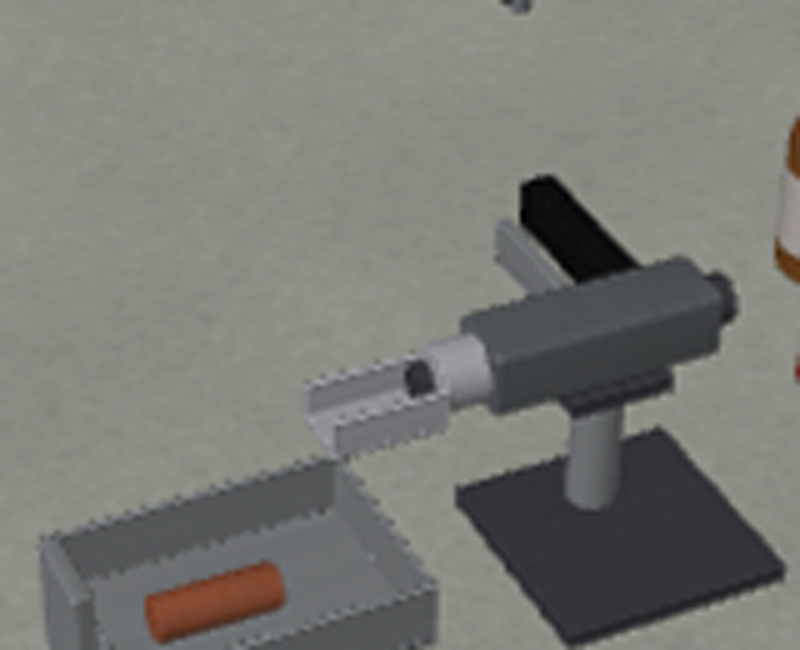

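View pics/t17.png

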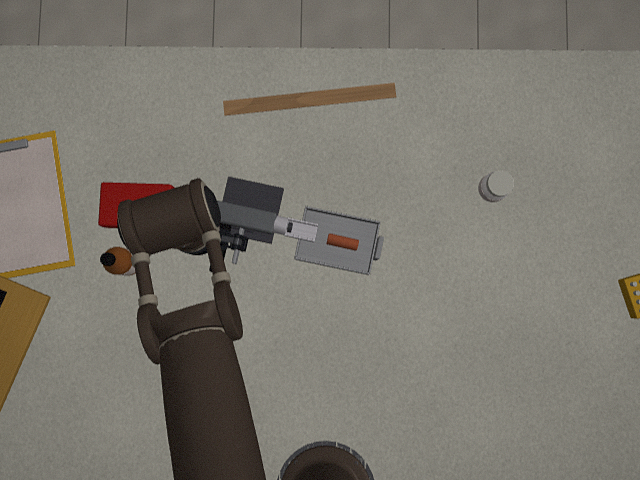

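The bolus is in the tray, around (342,242) in the top view. The trigger and plunger have sprung back, the gripper is clear, and the jar, bottle and case are where they started. Handing in.

```bash
python3 -c "
from plant import ctrl
print(ctrl.job_done(), ctrl.get_obs()['t'])"
```

```text
the job is handed in; nothing more can be done
the job is handed in; nothing more can be done
```

The bolus is in the tray, the trigger is released, and I handed the job in at about 26.5 s of the 64 s allowed.

- **Tray:** I lifted it by its handle plate, stood it under the scoop and let go. A fit to both camera views put it about 1 mm from the drop point and within about 1° of the gun's axis, though the picture positions are only good to about 2 mm.
- **Trigger:** I straddled the handle and trigger from above and squeezed at 20 N in three closures: first contact, then close to the pressure point, then on into the second stage. The jaw opening suggests about 8 mm of second-stage travel, so I stopped short of the full 10 mm. I then opened the gripper and lifted clear.
- **Last checks:** The pictures show the bolus lying flat inside the tray, the plunger withdrawn, the trigger back at rest and the robot touching nothing. The bottle, jar and case look to be where they started. The highest contact force I read was about 7 N, but I only read it at the end of moves.

**One disagreement:** the pictures showed the fingertips 35–50 mm higher than the reported tool position and the given fingertip distance imply. I set the grasp heights from the pictures, and both grasps worked. I did not find the cause.

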